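# Tip out the parts bin and fetch a bracket

## Robot

A 6-joint arm with a two-finger parallel gripper is mounted at the origin on the work surface. World frame = base frame: x ahead of the robot, y to its left, z up, the work surface at z = 0. Lengths are in mm, angles in rad, forces in N, time in s.
With the tool pointing down it reaches from about 275 to 750 mm from the base axis. Payload 10.2 kg.
Tool frame: the origin (TCP) lies at the very end of the fingers, on their centre line; the grasp point (between the pads) lies 19 mm behind it; z points along the fingers, y is the line along which they close (so a half turn about z gives the same grasp; the last joint's range is limited). The gripper opens to 88 mm and grips with 3 to 60 N. Pads are 18 mm wide; open, the fingers measure 123 mm over their backs; the gripper's body (75 mm by 187 mm) begins 45 mm behind the grasp point.
Start: joints at [0.981, 0.313, 1.498, -0, 1.331, -0.223], TCP at [188.294, 490.078, 238.72] pointing down, gripper open.
Joint ranges: [-2.94, 2.94], [-0.97, 2.17], [0.19, 2.56], [-1.23, 4.37], [0.02, 3.11], [-2.88, 2.88]. Speed limits (rad/s): [2.39, 2.39, 3.01, 3.14, 3.14, 3.14].

## Interface

Orientations are given as a unit quaternion [w, x, y, z].
In Python, from workcell import robot gives the robot as it stands.
- The arm moves only by the tool send_rows, never from a script. Its argument "deltas" is a list of rows, each a list of 3 entries, a list of its own where there are three numbers: the turn, a rotation vector about the tool's x, y, z in units of 90 degrees (1.0 is 90 degrees), then the shift along the tool's x, y, z in units of 0.15 m (1.0 is 0.15 m), then the opening, from -1 (shut) to 1 (fully open). A call has 1 to 12 rows; each row is the pose to reach, as a shift and turn from the pose commanded when the call began, along the tool's axes at that moment; what a row does not reach only later rows make up. A row lasts 1/8 s, in which the tool goes at most 62.5 mm and 10.7 degrees, less where a joint would pass 70% of its speed; a pose out of reach is approached as far as the arm can. A call with a number of a shift or a turn outside -1 to 1 is refused whole. A call with a gripper value outside its range is refused whole. The fingers move at their own pace and stop on an object; the grip force is fixed at half the most. Time passes only in rows, so rows that repeat a pose let the fingers close. It gives the time, the measured TCP pose, the force, the opening and the grip force at its end, in the units of the state.
- robot.state(): the state, without advancing time (a new reading comes with each control period).
- robot.snapshot(name): name is "scene" or "top"; returns a dict with "color" (384x512x3 uint8, red, green, blue), "range_z" (384x512 float32, mm along the optical axis (not along the pixel's ray), 0 where there is no reading), "fx", "fy", "cx", "cy" (pixels), "k1" (the pictures are not rectified: a ray, as slopes to the right and down, at radius r is drawn at 1 + k1 r^2 times it, then the intrinsics apply), "xyz" and "rotation" of the camera in the world. Camera axes: x right, y down, z forward; pixel columns grow to the right and rows downward; lengths in mm; the calibration is good to about 2 mm. A picture is of the moment at which its call begins.
- robot.sign_off(): hands the job in; it is judged then, once.
Trained networks look in the newest picture that a camera, given by its name, has taken for a name from the list of things; names that differ only in an ending like _2 or _b are one class to them, and where a whole thing is asked for, a point or a joint stands for the part that bears it (a point fixed in the world has none). Each returns a list of dicts, best first, with "conf" (0 to 1); they miss things now and then, are a little off and sometimes report something else, mostly with a low value. They report only what shows in the picture. A call takes as long as a camera call. They do not tell look-alikes from the thing itself.
- robot.find_in(camera, thing): "pixel" ([column, row] in pixels, amid what is visible of it).
- robot.landmark_of(camera, thing): "pixel" ([column, row] in pixels: a listed point, or the origin of a listed thing).
The state is a dict: "time_s": time; "joint_pos": joint angles; "qvel": joint speeds; "effort": joint torques, N m; "tcp_pos": TCP position; "orientation": TCP orientation; "ft_force": force on the tool from outside, world axes, zero at the start; "torque": the same for the moment, N m; "gripper_width": opening from 0.0 (shut) to 1.0 (fully open); "finger_force": force on a finger pad.
Only numpy, scipy, OpenCV 4.12 (cv2) and the standard library are available. Lean on these libraries where they do the work, as an engineer would, in place of code of your own. Each camera call takes 0.05 s, during which the arm holds its last target. There are 200 camera calls.

## Task

Tip the grey parts bin forward as far as it comes, or nearly so, by the tab on its front, take the aluminium T-bracket out of the back of it, and set the bracket down gently, standing on its foot, inside the steel tray. The bin may stay tipped; leave the other things on the bench where they are.

Things in the scene. Friction and masses are not known exactly. Their poses are not given: they have to be found in the camera images.
- unit: Black plastic unit fixed to the bench, 200 mm wide (y), 190 deep (x), 218 high, holding one grey tip-out bin over a 50 mm plinth. Stands left or right of the robot, the tray on the other side. Origin on the bench under the middle of the bin's hinge line, at the unit's front; x points from its front to its back, y along the front, z up.
- unit_roof (a point): Middle of the front edge of the unit's roof, on its top: x 85, y 0, z 218 mm in the unit's frame. The 8 mm roof runs from here to the back (x 190), so it covers the bracket until the bin is tipped. Side panels reach 210 mm high behind this edge, 90 mm ahead of it. Two pots, up to 30 mm high, stand on the roof's rear (x over 140).
- bin (a joint): Tilt of the bin, rad: 0 upright (start), 0.75 fully tipped forward (top towards the front, away from the roof) against its stop. The hinge is stiff: about 0.9 N m of friction besides the weight, so 8 to 13 N at the tab; the bin stays at whatever angle it is left.
- bin_hinge (a point): Middle of the bin's hinge line (along the unit's y), at the bottom front edge of the bin, 54 mm above the bench, over the unit's origin. Axes: the bin's frame, which turns with it (x front to back along its floor, z out of its mouth). There the bin measures 170 x 170 mm: front wall 110 high at x 0 to 8, floor 6 thick, inner width 160, side walls 110 high at x 50 sloping to 40 at the back.
- bin_tab (a point): Middle of the top edge of the bin's pull tab, a grey plate 70 mm wide (y) and 10 mm thick (x) standing 35 mm above the front wall; at x 5, y 0, z 145 mm in the bin's frame. Can be pinched from above across its thickness (fingers closing along x) or hooked from behind; 75 mm free between it and the roof edge.
- bin_back (a point): Middle of the floor of the bin's rear compartment, on the floor's upper face: x 119, y 0, z 6 mm in the bin's frame, same axes. A low cross rib (top at z 24 mm, x 67 to 73) and the back wall (top at z 40 mm, x 164 to 170) bound the compartment, which is 91 mm long and 160 mm wide.
- bracket: Aluminium T-bracket, 0.11 to 0.22 kg: flat foot 80 (x) x 50 (y) x 6 mm, with an upright web 80 mm long (x) and 12 mm thick (y) along its middle, top 46 mm above the underside. Origin at the centre of the foot's underside, z up along the web. It stands in the bin's rear compartment, its length front to back; when the bin is tipped it may slide up to 10 mm to the rib.
- tray: Open steel tray fixed to the bench, 160 mm (x) x 150 mm (y) x 30 mm high, walls and floor 5 mm thick. Origin at the centre of its underside.
- wrench: Steel wrench, 180 mm long, lying on the bench between the unit and the tray. Bystander. Origin at the middle.
- bottle: White plastic bottle, 60 mm across, 150 mm high, standing at the right, beyond the carton. Bystander. Origin at the centre of its underside.
- carton: Closed cardboard carton 110 x 140 x 60 mm at the right. Bystander. Origin at the centre of its underside.
- cup: Steel cup, 70 mm across, 80 mm high, at the left. Bystander. Origin at the centre of its underside.
Mind the look-alikes: they are no part of the job. There is more than one size of the bracket; the job needs the middle-sized.

How it is judged:
By the outcome, as a careful person would: the job done as asked, in the order asked, and still so for the second after the job is handed in, with the robot touching nothing.
It also fails if it takes over 54 s, if anything falls off the work surface, if the arm or the gripper's body presses on something with over 40 N, if the wrist force passes 120 N, or if a joint passes its speed limit or range.

## Working session

There is one attempt and no reset: what is moved stays moved. The work goes in short steps, Python scripts to look and compute and a tool call to move; the robot and the scene stay as the last step left them, time stands still between calls to the robot, and variables do not carry over. Pictures are saved under pics/ and viewed, at most 10 in all, crops included, and the job is handed in when it is done.

Besides the shell and the picture viewer there is one more tool, called as name(argument=value, ...) on one line, values as JSON. send_rows: Moves the arm, as the interface text tells. Shifts and turns lie within -1 to 1; 1 stands for 0.15 m of shift or 90 degrees of turn. Its arguments: {"type":"object","properties":{"deltas":{"type":"array","items":{"type":"array"}}},"required":["deltas"]}

```bash
mkdir -p pics; ls
cat > h.py <<'E'
import numpy as np, cv2
from scipy.spatial.transform import Rotation as R
from workcell import robot
def snap(n):
    return robot.snapshot(n)
def rot(s):
    r=np.array(s["rotation"],float)
    return r if r.shape==(3,3) else R.from_quat(r,scalar_first=True).as_matrix()
def ray(s,px):
    d=np.array([(px[0]-s["cx"])/s["fx"],(px[1]-s["cy"])/s["fy"]]); u=d.copy()
    for _ in range(10): u=d/(1+s["k1"]*(u@u))
    return np.array([u[0],u[1],1.])
def world(s,px,z=None,rng=None):
    r=rot(s)@ray(s,px); o=np.array(s["xyz"])
    if z is not None: return o+r*(z-o[2])/r[2]
    if rng is None: rng=s["range_z"][int(round(px[1])),int(round(px[0]))]
    return o+r*rng
def proj(s,p):
    c=rot(s).T@(np.array(p)-s["xyz"]); u=c[:2]/c[2]; u=u*(1+s["k1"]*(u@u))
    return np.array([u[0]*s["fx"]+s["cx"],u[1]*s["fy"]+s["cy"]])
def cloud(s):
    h,w=s["range_z"].shape
    g=np.stack(np.meshgrid(np.arange(w),np.arange(h)),-1).reshape(-1,1,2).astype(float)
    d=(g.reshape(-1,2)-[s["cx"],s["cy"]])/[s["fx"],s["fy"]]; u=d.copy()
    for _ in range(10): u=d/(1+s["k1"]*(u**2).sum(1))[:,None]
    c=np.c_[u,np.ones(len(u))]*s["range_z"].reshape(-1,1)
    return (c@rot(s).T+s["xyz"]).reshape(h,w,3)
def save(s,name,crop=None,k=1):
    im=s["color"][...,::-1]
    if crop: im=im[crop[1]:crop[3],crop[0]:crop[2]]
    cv2.imwrite("pics/"+name,cv2.resize(im,None,fx=k,fy=k,interpolation=cv2.INTER_CUBIC))
def tool(p,q=None):
    "world target -> shift in tool axes/150mm and turn/90deg (q wxyz)"
    st=robot.state(); T=R.from_quat(st["orientation"],scalar_first=True)
    sh=T.inv().apply(np.array(p)-st["tcp_pos"])/150
    return sh
E
python3 - <<'E'
from h import *
print(robot.state())
for c in("scene","top"):
    s=snap(c); save(s,c+"0.png"); print(c,s["xyz"],s["rotation"],s["fx"],s["cx"],s["cy"],s["k1"])
    for t in "unit unit_roof bin bin_hinge bin_tab bin_back bracket tray wrench bottle carton cup".split():
        for f in("find_in","landmark_of"):
            try:o=getattr(robot,f)(c,t)
            except Exception as e: print(t,e);continue
            print(t,f,[(np.round(d["pixel"],1).tolist(),round(d["conf"],2),np.round(world(s,d["pixel"])).tolist()) for d in o[:4]])
E
```

```text
pics
{'time_s': 0.0, 'joint_pos': array([ 9.80583668e-01,  3.13472714e-01,  1.49840151e+00, -2.44801789e-05,
        1.33101414e+00, -2.23421987e-01]), 'qvel': array([ 0.00063451, -0.00064712, -0.00094061,  0.0009585 ,  0.00033178,
       -0.00047367]), 'effort': array([ 2.76723949e-04, -4.02212763e+01, -2.52269590e+01,  6.94464566e-02,
        3.52599286e-02, -1.33843741e-04]), 'tcp_pos': array([188.16802076, 489.86491537, 238.16284012]), 'orientation': array([-2.45430707e-04,  1.82366111e-01,  9.83230482e-01, -5.99683586e-04]), 'ft_force': array([0.54722846, 0.24245507, 0.13811237]), 'torque': array([ 0.03758969,  0.00934177, -0.00019545]), 'finger_force': 0.0, 'gripper_width': 0.9998394809919172}
scene [ 966.65023853 -675.87908215  995.18651686] [-0.35381213  0.90370835  0.22119628 -0.09591872] 368.3259277058872 251.57777184552558 197.2538534317 -0.08034758302508638
unit find_in [([282.3, 179.6], 0.79, [663.0, 69.0, 214.0])]
unit landmark_of [([257.1, 190.4], 0.96, [569.0, 83.0, 110.0])]
unit_roof find_in [([281.2, 180.1], 0.68, [660.0, 68.0, 211.0])]
unit_roof landmark_of [([279.
[... 3118 characters left out ...]
94.8], 0.41, [591.0, -472.0, 104.0])]
tray landmark_of [([313.6, 215.0], 0.76, [533.0, -176.0, 2.0])]
wrench find_in [([265.8, 240.1], 0.62, [441.0, -7.0, 6.0])]
wrench landmark_of [([265.0, 242.9], 0.75, [431.0, -4.0, 5.0])]
bottle find_in [([402.3, 193.6], 0.64, [594.0, -464.0, 106.0])]
bottle landmark_of [([398.5, 198.7], 0.79, [584.0, -463.0, 69.0])]
carton find_in [([409.3, 254.7], 0.79, [392.0, -496.0, 57.0])]
carton landmark_of [([406.2, 253.8], 0.63, [395.0, -483.0, 63.0])]
cup find_in [([109.8, 224.8], 0.97, [482.0, 548.0, 10.0]), ([210.8, 198.2], 0.43, [576.0, 185.0, 58.0])]
cup landmark_of [([215.6, 177.6], 0.63, [612.0, 155.0, 213.0]), ([113.2, 224.0], 0.61, [486.0, 537.0, 5.0])]
```

View pics.

View pics/scene0.png

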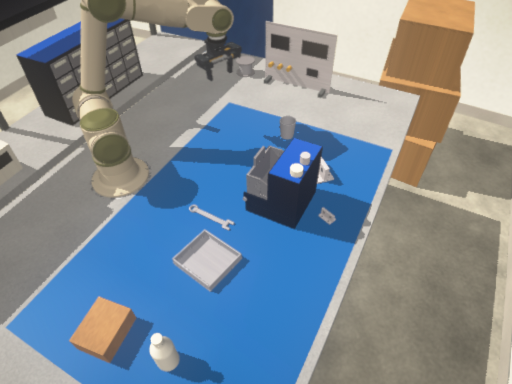

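Run:
```python
from h import *
s=snap("top"); save(s,"top1.png",(90,110,350,280),3)
np.savez("top1.npz",**{k:s[k] for k in s})
c=cloud(s)
# unit yaw: roof edge / tab
st=robot.state()
def fit(m):
    p=c[m]; r=cv2.minAreaRect(p[:,:2].astype(np.float32)); return len(p),r,np.median(p[:,2])
z=c[...,2]
box=(c[...,0]>480)&(c[...,0]<780)&(c[...,1]>40)&(c[...,1]<300)
print("roof",fit(box&(z>211)&(z<224)))
print("tab",fit(box&(z>180)&(z<205)))
tb=(abs(c[...,0]-530)<130)&(abs(c[...,1]+172)<130)
print("tray",fit(tb&(z>20)&(z<40)))
print("brk",fit(box&(z>85)&(z<115)))
d=world(s,(208.5,204.5),z=199);print("tab lm",d, world(s,(213.9,179.4),z=218), world(s,(217,216.5),z=0))
```

```text
roof (1835, ((663.1156005859375, 170.5705108642578), (106.96036529541016, 198.37986755371094), 0.3755188286304474), np.float64(218.86282326034575))
tab (112, ((578.0765991210938, 160.49583435058594), (109.65069580078125, 200.90428161621094), 10.472871780395508), np.float64(196.98814836750535))
tray (287, ((520.6035766601562, -172.77392578125), (151.1471405029297, 161.9988555908203), 79.33416748046875), np.float64(27.961351429121123))
brk (246, ((595.9939575195312, 170.16961669921875), (148.67539978027344, 197.6721954345703), 0.06761213392019272), np.float64(95.62630761870616))
tab lm [530.38867272 174.70910458 199.        ] [605.27882475 159.14377592 218.        ] [521.38230985 167.09861451   0.        ]
```

View pics/top1.png

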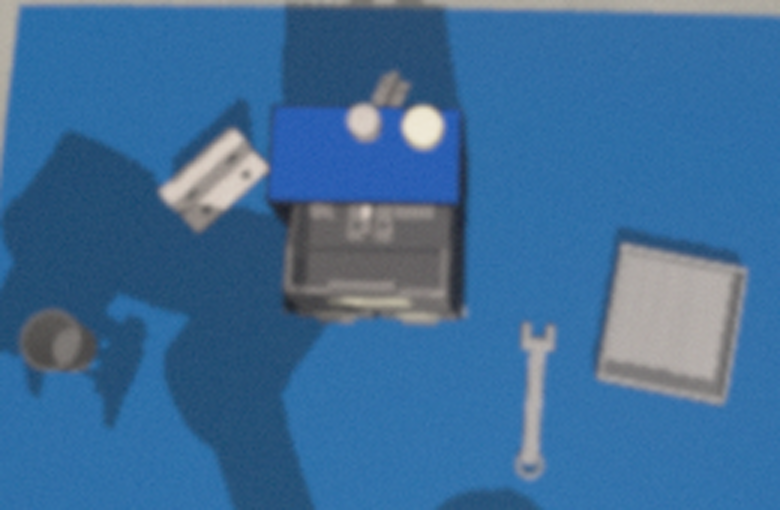

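The scene shows the unit (around 285,180), the tray (208,258) and the wrench (212,217). Bracket look-alikes in the top image:
- Large bracket on the bench, left of the unit, at (161,170).
- Small bracket behind the unit at (221,141).
- The one in the bin's rear, partly under the roof edge, at (212,183).

I choose the one in the bin, by both its place and its middle size. The close crop below checks this.

```bash
cat >> h.py <<'E'
def pose(phi,yaw):
    "tool down, tip leaning outward by phi, tool y = world y turned by yaw"
    return R.from_euler('z',yaw)*R.from_quat([0,1,0,0])*R.from_euler('y',-phi)
def plan(*ts):
    "each target (pos,phi,yaw): print turn/shift from measured pose"
    st=robot.state(); T=R.from_quat(st["orientation"],scalar_first=True)
    for p,phi,yaw in ts:
        print((( T.inv()*pose(phi,yaw)).as_rotvec()/(np.pi/2)).round(3).tolist(), tool(p).round(3).tolist())
E
python3 - <<'E'
from h import *
s=dict(np.load("top1.npz")); save(s,"bin.png",(180,140,250,220),8)
for k in((367,210),(363,235),(350,215),(390,215)): print("web",world(s,(90+k[0]/3,110+k[1]/3),z=106))
c=cloud(s)
m=np.zeros(c.shape[:2],bool); m[202:209,190:235]=1
p=c[m&(c[...,2]>190)&(c[...,2]<206)]; print("tab pts",len(p),p.min(0),p.max(0),np.median(p,0))
s2=snap("scene"); print("tab scene",world(s2,(258.4,152.2),z=199), "roof", world(s2,(279,152.1),z=218))
for q in((530.6,170.6,199),(610.6,170.6,218),(610.6,270.6,218),(610.6,70.6,218),(715.6,70.6,218)): print(q,proj(s,q).round(1),proj(s2,q).round(1))
E
python3 -c "
from h import *
plan(((556,172,290),0,0),((556,172,184),0,0))"
```

```text
web [629.39107572 176.80848578 106.        ]
web [600.81736313 180.08663435 106.        ]
web [623.33095741 195.56155827 106.        ]
web [624.13428668 150.90638893 106.        ]
tab pts 79 [525.36264089 136.61583617 193.45657092] [535.88151517 201.54096003 202.8670048 ] [529.79765823 172.81402856 198.56316728]
tab scene [531.53147793 166.40529877 199.        ] roof [601.5776429  177.03334316 218.        ]
(530.6, 170.6, 199) [209.8 204.5] [258.7 151.4]
(610.6, 170.6, 218) [210.2 177.6] [280.7 154.1]
(610.6, 270.6, 218) [177.8 177.1] [293.  137.1]
(610.6, 70.6, 218) [242.9 178.2] [267.  172.9]
(715.6, 70.6, 218) [243.7 145.5] [298.6 183.9]
[0.0, -0.0, -0.234] [-3.049, -1.1, -0.342]
[0.0, -0.0, -0.234] [-3.049, -1.1, 0.365]
```

View pics/bin.png

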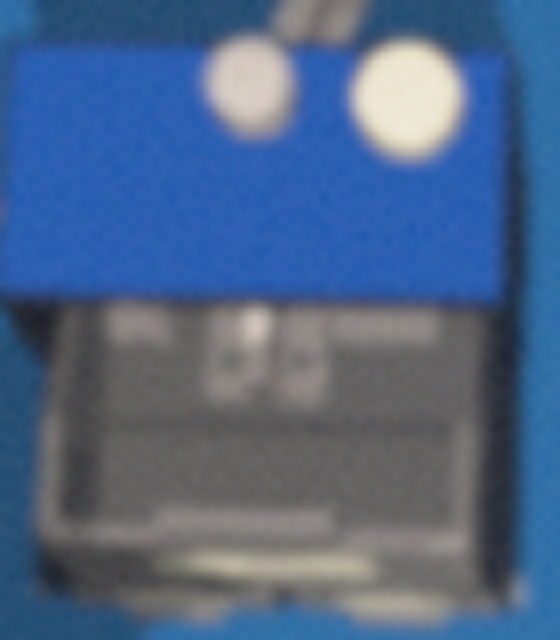

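The bin crop shows a bracket (web near (258,330), foot near (265,375)) in the rear compartment, half under the roof. This is the target. The tab's top edge is at (245,520). Next I move the closed gripper to behind the tab.

send_rows(deltas=[[[0, 0, -0.08], [-0.25, -0.09, -0.1], -1], [[0, 0, -0.16], [-0.5, -0.18, -0.2], -1], [[0, 0, -0.234], [-0.75, -0.27, -0.3], -1], [[0, 0, -0.234], [-1, -0.36, -0.4], -1]])

```text
time_s: 3.0
tcp_pos: [309.8, 384.9, 299.3]
orientation: [0.0, -0.001, 1.0, 0.0]
ft_force: [-0.5, 0.2, -0.4]
gripper_width: 0.574
finger_force: 0.0
```

```bash
python3 -c "
from h import *
print(robot.state()['tcp_pos'],robot.state()['time_s']);plan(((556,172,290),0,0))"
```

```text
[309.7759654  384.93371411 299.30177197] 3.0
[0.0, 0.0, 0.001] [-1.638, -1.423, 0.062]
```

send_rows(deltas=[[[0, 0, 0], [-0.25, -0.22, 0], -1], [[0, 0, 0], [-0.5, -0.44, 0], -1], [[0, 0, 0], [-0.75, -0.66, 0], -1], [[0, 0, 0], [-1, -0.87, 0], -1], [[0, 0, 0], [-1, -0.87, 0], -1]])

```text
time_s: 3.62
tcp_pos: [460.8, 253.6, 298.2]
orientation: [-0.0, 0.002, 1.0, -0.0]
ft_force: [0.3, 0.3, 0.4]
gripper_width: 0.012
finger_force: 0.0
```

send_rows(deltas=[[[0, 0, 0], [-0.2, -0.18, 0], -1], [[0, 0, 0], [-0.4, -0.36, 0.03], -1], [[0, 0, 0], [-0.63, -0.55, 0.06], -1], [[0, 0, 0], [-0.63, -0.55, 0.06], -1], [[0, 0, 0], [-0.63, -0.55, 0.06], -1]])

```text
time_s: 4.25
tcp_pos: [553.0, 174.0, 289.9]
orientation: [-0.0, -0.001, 1.0, 0.0]
ft_force: [-0.9, 0.2, 0.1]
gripper_width: 0.002
finger_force: 0.0
```

Run:
```python
from h import *
print(robot.state()['tcp_pos'],robot.state()['gripper_width'])
O=np.array([525.6,171,54])
plan(((556,171,184),0,0))
def bp(x,z,t): return O+[x*np.cos(t)-z*np.sin(t),0,x*np.sin(t)+z*np.cos(t)]
for t in np.arange(0,.8,.15): print(round(t,2),(bp(10,130,t)+[9,0,0]).round(1))
```

```text
[552.97557394 173.97509557 289.86871895] 0.0018069245971744018
[0.0, -0.0, 0.001] [-0.02, -0.02, 0.706]
0.0 [544.6 171.  184. ]
0.15 [525.1 171.  184. ]
0.3 [505.7 171.  181.1]
0.45 [487.1 171.  175.4]
0.6 [469.4 171.  166.9]
0.75 [453.3 171.  155.9]
```

send_rows(deltas=[[[0, 0, 0], [-0.02, -0.02, 0.2], -1], [[0, 0, 0], [-0.02, -0.02, 0.45], -1], [[0, 0, 0], [-0.02, -0.02, 0.65], -1], [[0, 0, 0], [-0.02, -0.02, 0.706], -1], [[0, 0, 0], [-0.02, -0.02, 0.706], -1]])

```text
time_s: 4.88
tcp_pos: [556.4, 170.8, 184.7]
orientation: [0.0, -0.001, 1.0, 0.0]
ft_force: [0.6, 0.3, 0.7]
gripper_width: 0.003
finger_force: 0.0
```

send_rows(deltas=[[[0, 0, 0], [0.05, 0, 0], -1], [[0, 0, 0], [0.1, 0, 0], -1], [[0, 0, 0], [0.15, 0, 0], -1], [[0, 0, 0], [0.2, 0, 0], -1], [[0, 0, 0], [0.25, 0, 0.005], -1], [[0, 0, 0], [0.3, 0, 0.015], -1], [[0, 0, 0], [0.335, 0, 0.02], -1], [[0, 0, 0], [0.335, 0, 0.02], -1]])

```text
time_s: 5.88
tcp_pos: [507.5, 170.2, 182.3]
orientation: [0.003, -0.0, 1.0, 0.0]
ft_force: [7.4, 1.3, -2.3]
gripper_width: 0.002
finger_force: 3.2
```

send_rows(deltas=[[[0, 0, 0], [0.045, 0, 0.012], -1], [[0, 0, 0], [0.085, 0, 0.025], -1], [[0, 0, 0], [0.124, 0, 0.038], -1], [[0, 0, 0], [0.165, 0, 0.055], -1], [[0, 0, 0], [0.205, 0, 0.073], -1], [[0, 0, 0], [0.242, 0, 0.094], -1], [[0, 0, 0], [0.28, 0, 0.118], -1], [[0, 0, 0], [0.318, 0, 0.143], -1], [[0, 0, 0], [0.34, 0, 0.16], -1], [[0, 0, 0], [0.35, 0, 0.168], -1], [[0, 0, 0], [0.35, 0, 0.168], -1]])

```text
time_s: 7.25
tcp_pos: [455.8, 170.2, 157.6]
orientation: [0.004, -0.0, 1.0, 0.001]
ft_force: [7.1, 0.9, 2.2]
gripper_width: 0.001
finger_force: 3.4
```

Run:
```python
from h import *
s=snap("scene"); save(s,"tip.png",(190,80,390,240),4)
print(robot.state()['ft_force'])
```

```text
[7.38802906 0.4842636  0.20185144]
```

View pics/tip.png

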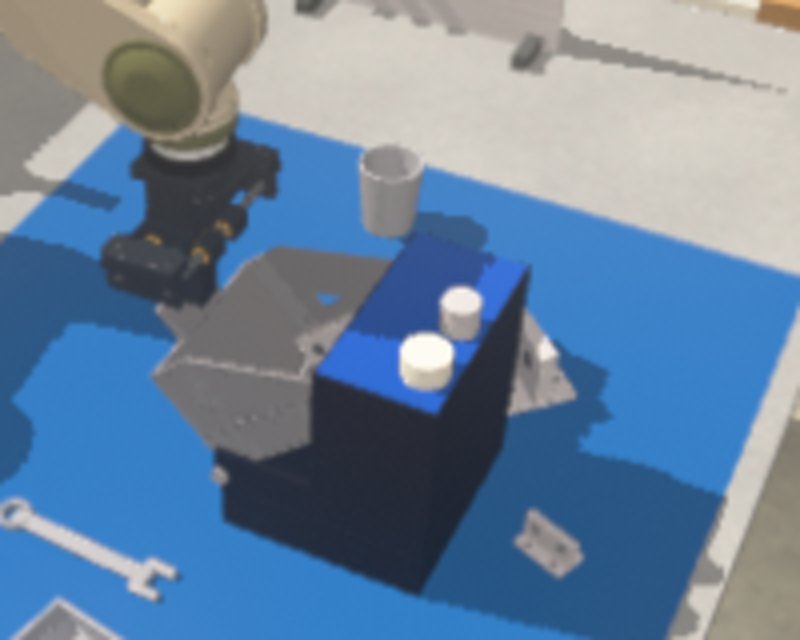

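The bin is tipped well forward, with the tab held by the fingers at (190,310) in the crop. I push a few mm more to feel for the stop.

send_rows(deltas=[[[0, 0, 0], [0.01, 0, 0.009], -1], [[0, 0, 0], [0.02, 0, 0.018], -1], [[0, 0, 0], [0.03, 0, 0.027], -1], [[0, 0, 0], [0.03, 0, 0.027], -1]])

```text
time_s: 7.8
tcp_pos: [454.8, 170.2, 156.5]
orientation: [0.009, -0.0, 1.0, 0.001]
ft_force: [14.3, 0.9, 16.6]
gripper_width: 0.005
finger_force: 11.1
```

send_rows(deltas=[[[0, 0, 0], [-0.05, 0, -0.04], -1], [[0, 0, 0], [-0.05, 0, -0.2], -1], [[0, 0, 0], [-0.03, 0.1, -0.5], -0.3], [[0, 0, 0], [0.1, 0.3, -0.8], -0.3], [[0, 0, 0], [0.2, 0.55, -1], -0.3], [[0, 0, 0], [0.35, 0.8, -1], -0.3], [[0, 0, 0], [0.35, 0.8, -1], -0.3]])

```text
time_s: 8.68
tcp_pos: [395.1, 291.5, 302.2]
orientation: [0.0, -0.002, 1.0, 0.0]
ft_force: [-0.4, 0.4, -0.9]
gripper_width: 0.351
finger_force: 0.0
```

Run:
```python
from h import *
print(robot.state()['tcp_pos'],robot.state()['gripper_width'])
s=snap("top"); save(s,"tip_top.png",(170,140,270,220),8)
np.savez("top2.npz",**s)
O=np.array([525.6,170.6,54]); t=.75
c=cloud(s)-O; ct,sn=np.cos(t),np.sin(t)
b=np.stack([c[...,0]*ct+c[...,2]*sn,c[...,1],-c[...,0]*sn+c[...,2]*ct],-1)
m=(abs(b[...,1])<75)&(b[...,0]>75)&(b[...,0]<160)
for lo,hi in((3,9),(9,20),(40,60)):
    p=b[m&(b[...,2]>lo)&(b[...,2]<hi)]; print(lo,len(p),p.min(0).round(),p.max(0).round(),np.median(p,0).round(1), cv2.minAreaRect(p[:,:2].astype(np.float32)) if len(p) else "")
w=b[m&(b[...,2]>40)&(b[...,2]<60)]; print(np.polyfit(w[:,0],w[:,1],1))
fw=b[(abs(b[...,1])<70)&(b[...,0]<3)&(b[...,0]>-12)&(b[...,2]>60)]; print("front",len(fw),np.median(fw,0),fw.max(0))
tb=b[(abs(b[...,1])<60)&(b[...,2]>120)&(b[...,2]<155)&(abs(b[...,0])<20)];print("tab",len(tb),tb.min(0),tb.max(0),np.median(tb,0))
print([ (d["pixel"],d["conf"]) for d in robot.find_in("top","bracket")])
```

```text
[395.106177   291.5001359  302.23734208] 0.3513619570840688
3 453 [ 75. -75.   3.] [141.  75.   9.] [109.  -19.7   5.9] ((108.3511962890625, -0.0330810546875), (65.85081481933594, 149.82107543945312), 0.3511424660682678)
9 183 [ 75. -72.   9.] [146.  73.  20.] [109.4  -0.4  12.1] ((110.36619567871094, 0.36126708984375), (144.89205932617188, 69.75690460205078), 89.22097778320312)
40 94 [77.  1. 41.] [154.  13.  57.] [119.7   6.6  51.1] ((115.4694595336914, 6.8925347328186035), (77.4916000366211, 12.478792190551758), 1.2731105089187622)
[-3.89026397e-03  7.34459736e+00]
front 35 [  1.1772977   24.75015566 142.44598878] [  2.99350411  67.86804807 146.9057232 ]
tab 170 [ -0.80630487 -36.96219684 120.18842658] [ 12.80839419  33.68640719 148.62687119] [  8.43044804  -2.3950913  137.91148267]
[([208.9, 188.2], 0.8), ([160.6, 166.3], 0.71), ([222.5, 141.4], 0.6)]
```

View pics/tip_top.png

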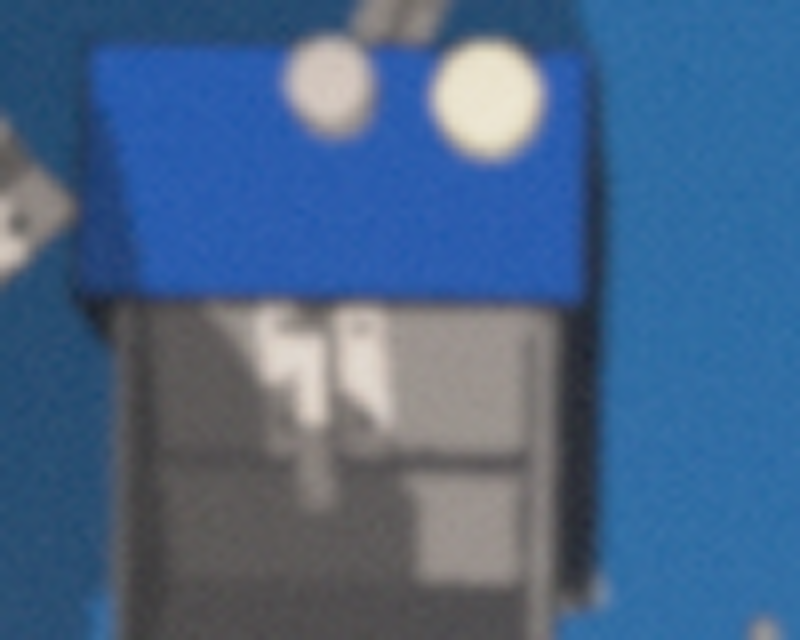

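The tipped bin shows the bracket in its rear compartment: web around (315,390) and foot from 260 to 395 in the crop, clear of the roof edge. The depth fit agrees, with the web centre at bin x 115, y 7.

Run:
```python
from h import *
O=np.array([525.6,170.6,54]); t=.75
def bp(x,y,z): return O+[x*np.cos(t)-z*np.sin(t),y,x*np.sin(t)+z*np.cos(t)]
G=bp(118,6.9,26); u=np.array([-np.sin(.6),0,np.cos(.6)])
print(G,G+120*u)
plan((G+120*u,.6,0))
```

```text
[594.21667877 177.5        153.45728427] [526.45958196 177.5        252.49755806]
[0.0, -0.382, 0.001] [-0.865, -0.749, 0.328]
```

send_rows(deltas=[[[0, -0.09, 0], [-0.17, -0.15, 0], -0.3], [[0, -0.18, 0], [-0.35, -0.3, 0], -0.3], [[0, -0.27, 0], [-0.55, -0.47, 0], -0.3], [[0, -0.35, 0], [-0.72, -0.63, 0.1], -0.3], [[0, -0.382, 0], [-0.865, -0.749, 0.22], -0.3], [[0, -0.382, 0], [-0.865, -0.749, 0.328], -0.3], [[0, -0.382, 0], [-0.865, -0.749, 0.328], -0.3], [[0, -0.382, 0], [-0.865, -0.749, 0.328], -0.3]])

```text
time_s: 9.78
tcp_pos: [526.9, 177.3, 253.2]
orientation: [0.296, -0.0, 0.955, 0.0]
ft_force: [0.8, 0.5, 0.2]
gripper_width: 0.351
finger_force: 0.0
```

Run:
```python
from h import *
print(robot.state()['tcp_pos'])
plan(((594.2,177.5,153.5),.6,0))
```

```text
[526.93189403 177.33355975 253.20192999]
[0.0, 0.001, 0.0] [0.006, 0.001, 0.802]
```

send_rows(deltas=[[[0, 0, 0], [0, 0, 0.2], -0.3], [[0, 0, 0], [0.006, 0, 0.4], -0.3], [[0, 0, 0], [0.006, 0, 0.55], -0.3], [[0, 0, 0], [0.006, 0, 0.68], -0.3], [[0, 0, 0], [0.006, 0, 0.76], -0.3], [[0, 0, 0], [0.006, 0, 0.8], -0.3], [[0, 0, 0], [0.006, 0, 0.8], -0.3]])

```text
time_s: 10.65
tcp_pos: [593.7, 177.8, 153.1]
orientation: [0.296, -0.0, 0.955, 0.0]
ft_force: [-0.6, 0.0, -0.2]
gripper_width: 0.35
finger_force: 0.0
```

send_rows(deltas=[[[0, 0, 0], [0, 0, 0], -1], [[0, 0, 0], [0, 0, 0], -1], [[0, 0, 0], [0, 0, 0], -1], [[0, 0, 0], [0, 0, 0], -1], [[0, 0, 0], [0, 0, 0], -1]])

```text
time_s: 11.28
tcp_pos: [593.7, 177.9, 153.3]
orientation: [0.296, -0.0, 0.955, 0.0]
ft_force: [-3.9, 0.4, 5.0]
gripper_width: 0.13
finger_force: 30.0
```

send_rows(deltas=[[[0, 0, 0], [0.006, 0, -0.04], -1], [[0, 0, 0], [0.015, 0, -0.1], -1], [[0, 0, 0], [0.03, 0, -0.2], -1], [[0, 0, 0], [0.045, 0, -0.3], -1], [[0, 0, 0], [0.06, 0, -0.4], -1], [[0, 0, 0], [0.075, 0, -0.5], -1], [[0, 0, 0], [0.03, 0, -0.65], -1], [[0, 0, 0], [-0.05, 0, -0.8], -1], [[0, 0, 0], [-0.11, 0, -0.9], -1], [[0, 0, 0], [-0.11, 0, -0.9], -1]])

```text
time_s: 12.52
tcp_pos: [530.9, 177.8, 275.1]
orientation: [0.297, -0.0, 0.955, 0.0]
ft_force: [-0.1, -0.7, -2.1]
gripper_width: 0.137
finger_force: 30.0
```

Run:
```python
from h import *
st=robot.state();print(st['tcp_pos'],st['ft_force'],st['gripper_width'])
s=snap("scene"); save(s,"held.png",(190,60,390,220),4)
t=snap("top"); c=cloud(t)
m=(abs(c[...,0]-520)<100)&(abs(c[...,1]+172)<100)&(c[...,2]>20)&(c[...,2]<40)
print(cv2.minAreaRect(c[m][:,:2].astype(np.float32)))
c=cloud(s)
m=(abs(c[...,0]-520)<100)&(abs(c[...,1]+172)<100)&(c[...,2]>20)&(c[...,2]<40)
print(cv2.minAreaRect(c[m][:,:2].astype(np.float32)))
print(st['joint_pos'])
# target above tray: bracket upright means tool phi=-.15
plan(((521,-173,250),-.15,-.187))
```

```text
[530.92488936 177.79957309 275.06345473] [-0.1242134  -0.71921092 -2.09394796] 0.13695517951602867
((520.0823974609375, -172.47984313964844), (151.69512939453125, 161.1809539794922), 79.35274505615234)
((522.4527587890625, -175.05075073242188), (150.7511444091797, 163.50885009765625), 78.81098175048828)
[ 0.15228595  0.10555066  1.77543562 -0.13785011  0.66800743 -1.33701856]
[0.027, 0.475, 0.119] [0.14, -2.338, 0.09]
```

View pics/held.png

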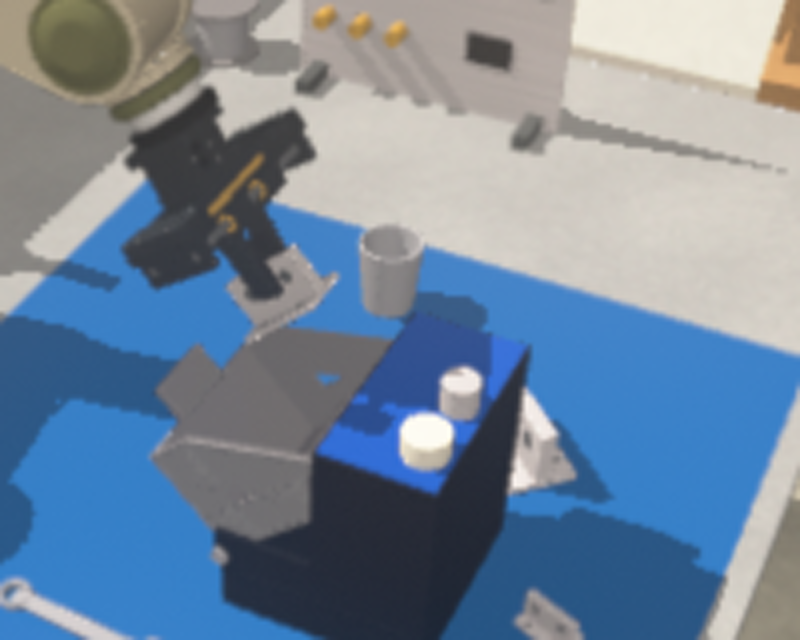

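The bracket hangs securely in the gripper, centred on its web (265,285 in the crop) and clear of the bin. I carry it to the tray.

send_rows(deltas=[[[0, 0, 0], [0.01, -0.15, -0.02], -1], [[0, 0.07, 0.02], [0.02, -0.35, -0.02], -1], [[0, 0.14, 0.04], [0.03, -0.55, -0.02], -1], [[0, 0.21, 0.06], [0.04, -0.75, -0.02], -1], [[0, 0.28, 0.08], [0.05, -0.95, -0.02], -1], [[0, 0.28, 0.08], [0.05, -1, -0.02], -1]])

```text
time_s: 13.38
tcp_pos: [523.7, 26.1, 270.6]
orientation: [0.079, 0.06, 0.995, 0.018]
ft_force: [-0.1, 0.1, -1.3]
gripper_width: 0.134
finger_force: 30.0
```

Run:
```python
from h import *
st=robot.state();print(st['tcp_pos'])
plan(((521,-173,250),-.15,-.187))
```

```text
[523.74889882  26.1435366  270.56988528]
[0.03, 0.193, 0.044] [-0.124, -1.326, 0.097]
```

send_rows(deltas=[[[0, 0.04, 0.01], [-0.02, -0.2, 0.01], -1], [[0.01, 0.08, 0.02], [-0.04, -0.4, 0.02], -1], [[0.02, 0.12, 0.03], [-0.06, -0.6, 0.04], -1], [[0.03, 0.16, 0.04], [-0.08, -0.8, 0.06], -1], [[0.03, 0.193, 0.044], [-0.095, -1, 0.08], -1], [[0.03, 0.193, 0.044], [-0.095, -1, 0.08], -1]])

```text
time_s: 14.12
tcp_pos: [521.9, -123.1, 253.8]
orientation: [-0.074, 0.092, 0.993, 0.007]
ft_force: [-0.2, 0.5, -2.1]
gripper_width: 0.134
finger_force: 30.0
```

Run:
```python
from h import *
st=robot.state();print(st['tcp_pos'])
plan(((521,-173,110),-.15,-.187))
```

```text
[ 521.92343408 -123.12076372  253.76334466]
[-0.0, 0.001, 0.001] [-0.197, -0.328, 0.94]
```

send_rows(deltas=[[[0, 0, 0], [-0.06, -0.16, 0.15], -1], [[0, 0, 0], [-0.1, -0.328, 0.35], -1], [[0, 0, 0], [-0.14, -0.328, 0.55], -1], [[0, 0, 0], [-0.18, -0.328, 0.75], -1], [[0, 0, 0], [-0.197, -0.328, 0.88], -1], [[0, 0, 0], [-0.197, -0.328, 0.94], -1], [[0, 0, 0], [-0.197, -0.328, 0.94], -1]])

```text
time_s: 15.0
tcp_pos: [521.2, -171.8, 111.6]
orientation: [-0.073, 0.091, 0.993, 0.007]
ft_force: [-0.5, -0.0, -1.5]
gripper_width: 0.131
finger_force: 30.0
```

Run:
```python
from h import *
st=robot.state();print(st['tcp_pos'],st['ft_force'])
s=snap("scene"); save(s,"pre.png",(150,190,270,290),6)
plan(((521,-173,32),-.15,-.187),((521,-173,22),-.15,-.187))
```

```text
[ 521.19306004 -171.76453013  111.61617487] [-0.54184882 -0.02975543 -1.45085889]
[-0.001, 0.002, 0.002] [-0.076, -0.006, 0.529]
[-0.001, 0.002, 0.002] [-0.086, -0.006, 0.595]
```

View pics/pre.png

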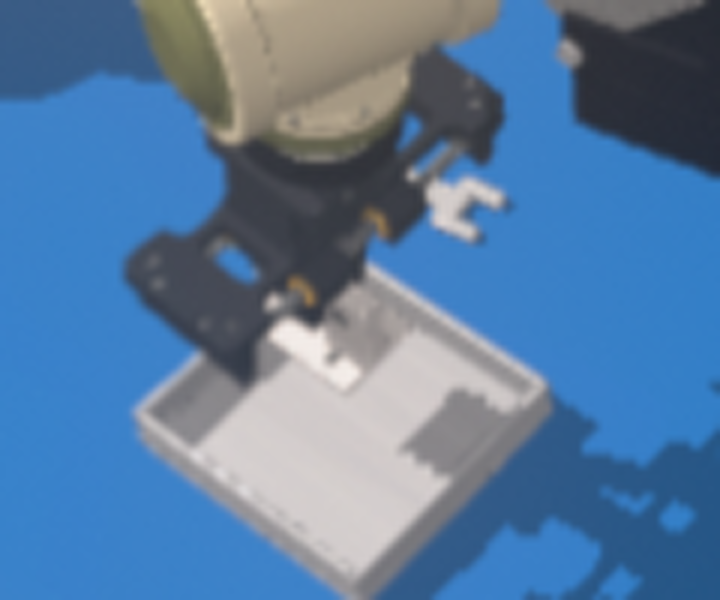

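The bracket (340,365 in the crop) hangs roughly level over the tray, aligned with it. I lower it to a few mm above the tray floor, then feel for contact.

send_rows(deltas=[[[0, 0, 0], [-0.015, 0, 0.1], -1], [[0, 0, 0], [-0.03, 0, 0.22], -1], [[0, 0, 0], [-0.048, 0, 0.34], -1], [[0, 0, 0], [-0.06, 0, 0.43], -1], [[0, 0, 0], [-0.07, 0, 0.49], -1], [[0, 0, 0], [-0.076, -0.006, 0.525], -1], [[0, 0, 0], [-0.076, -0.006, 0.525], -1]])

```text
time_s: 15.92
tcp_pos: [520.8, -173.5, 31.8]
orientation: [-0.074, 0.092, 0.993, 0.007]
ft_force: [0.1, 0.3, -1.1]
gripper_width: 0.133
finger_force: 30.0
```

send_rows(deltas=[[[0, 0, 0], [-0.001, 0, 0.01], -1], [[0, 0, 0], [-0.003, 0, 0.02], -1], [[0, 0, 0], [-0.0045, 0, 0.03], -1], [[0, 0, 0], [-0.0045, 0, 0.03], -1]])

```text
time_s: 16.42
tcp_pos: [520.7, -173.4, 27.3]
orientation: [-0.074, 0.092, 0.993, 0.007]
ft_force: [0.4, -0.5, -1.6]
gripper_width: 0.13
finger_force: 30.0
```

send_rows(deltas=[[[0, 0, 0], [0, 0, 0.005], -1], [[0, 0, 0], [-0.001, 0, 0.01], -1], [[0, 0, 0], [-0.001, 0, 0.01], -1]])

```text
time_s: 16.8
tcp_pos: [520.8, -173.4, 27.0]
orientation: [-0.074, 0.092, 0.993, 0.006]
ft_force: [-2.8, 1.4, 10.0]
gripper_width: 0.133
finger_force: 30.0
```

send_rows(deltas=[[[0, 0, 0], [0, 0, 0.004], -1], [[0, 0, 0], [-0.001, 0, 0.008], -1], [[0, 0, 0], [-0.001, 0, 0.008], -1]])

```text
time_s: 17.18
tcp_pos: [520.8, -173.5, 26.9]
orientation: [-0.073, 0.092, 0.993, 0.006]
ft_force: [-5.6, 3.3, 20.2]
gripper_width: 0.13
finger_force: 30.0
```

send_rows(deltas=[[[0, 0, 0], [0.001, 0, -0.01], -1], [[0, 0, 0], [0.001, 0, -0.01], -1], [[0, 0, 0], [0.001, 0, -0.01], -0.6], [[0, 0, 0], [0.001, 0, -0.01], -0.4], [[0, 0, 0], [0.001, 0, -0.01], -0.3], [[0, 0, 0], [0.001, 0, -0.01], -0.3], [[0, 0, 0], [0.01, 0, -0.08], -0.3], [[0, 0, 0], [0.04, 0, -0.25], -0.3], [[0, 0, 0], [0.08, 0, -0.5], -0.3], [[0, 0, 0], [0.12, 0, -0.8], -0.3], [[0, 0, 0], [0.15, 0, -1], -0.3], [[0, 0, 0], [0.15, 0, -1], -0.3]])

```text
time_s: 18.68
tcp_pos: [521.3, -173.7, 178.9]
orientation: [-0.071, 0.092, 0.993, 0.005]
ft_force: [0.7, 0.5, 0.1]
gripper_width: 0.352
finger_force: 0.0
```

send_rows(deltas=[[[0, 0, 0], [0.2, 0, -0.2], -0.3], [[0, 0, 0], [0.5, 0, -0.4], -0.3], [[0, 0, 0], [0.8, 0, -0.6], -0.3], [[0, 0, 0], [0.8, 0, -0.6], -0.3]])

```text
time_s: 19.18
tcp_pos: [416.0, -153.8, 284.8]
orientation: [-0.072, 0.092, 0.993, 0.006]
ft_force: [0.8, -0.9, -1.3]
gripper_width: 0.349
finger_force: 0.0
```

Run:
```python
from h import *
st=robot.state();print(st['tcp_pos'],st['ft_force'])
s=snap("scene"); save(s,"done.png",(150,90,350,290),3)
c=cloud(s); t=c[(abs(c[...,0]-520)<60)&(abs(c[...,1]+173)<50)]
print([(lo,int(((t[:,2]>lo)&(t[:,2]<=lo+6)).sum())) for lo in range(0,66,6)])
w=t[t[:,2]>44]; print(w.min(0),w.max(0))
O=np.array([525.6,170.6,54])
q=c-O; m=(abs(q[...,1])<30)&(q[...,0]<-60)&(q[...,2]>60); tb=c[m]; print("tab", len(tb), tb.min(0),tb.max(0))
```

```text
[ 415.99283313 -153.79486345  284.80343734] [ 0.81500681 -0.86019078 -1.27308577]
[(0, 314), (6, 397), (12, 81), (18, 18), (24, 21), (30, 18), (36, 22), (42, 31), (48, 76), (54, 6), (60, 0)]
[ 460.01571976 -222.76624005   44.09592337] [ 556.74487609 -123.13901748  574.24109402]
tab 3154 [-659.14308976  140.64214074  114.04049269] [465.15464066 200.55677467 653.87740742]
```

View pics/done.png

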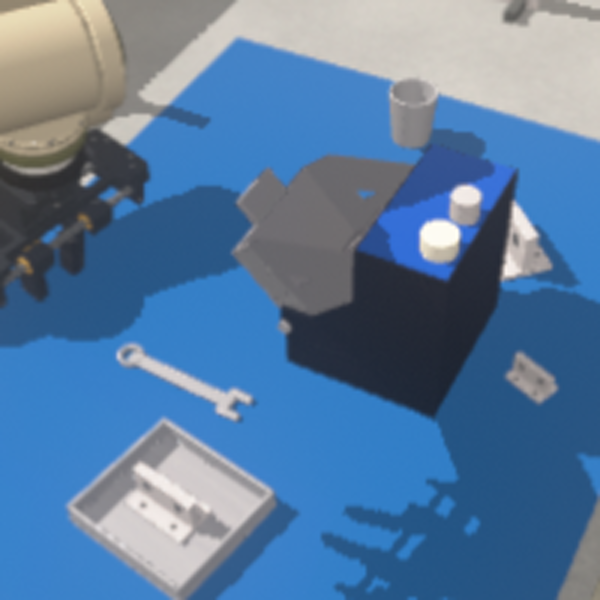

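The bracket stands on its foot in the tray (170,500 in the crop), with its top about 51 mm above the bench as expected. The bin stays tipped, the other things have not moved, and the gripper is clear.

```bash
python3 -c "
from workcell import robot
print(robot.sign_off())"
```

```text
the job is handed in; nothing more can be done
None
```

I tipped the bin to its stop, took out the middle-sized bracket and stood it on its foot in the tray, then handed the job in at about 19 s; the judging result was not shown.

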